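# Snap the leg into a forearm crutch

### The job

The crutch is clamped in the vice and its leg has been started into the tube. Squeeze the leg's two spring buttons flush and slide them in under the mouth of the tube, then ease the leg on until both buttons pop out through the first pair of holes, and let go. A light push is enough: do not force or ram the leg or the thin tube, and leave the bowl, rasp and calipers alone.

Things in the scene. Friction and masses are not known exactly. Their poses are not given: they have to be found in the camera images.
- tube_axis (a point): Point on the axis of the crutch's aluminium tube (25 mm, bore 20.6 mm), fixed level in a bench vice, 85 mm above the bench. y points level along the axis INTO the tube, z up. The mouth, the end face of the grey 31 mm collar (32 mm long) on the tube's end, lies 44 to 58 mm before this point (-y): it differs each time, can be seen and felt, is not measured. Bore flared 0.8 mm over the first 3 mm.
- leg_buttons (a point): Loose crutch leg, a level 19 mm aluminium tube of 0.13 to 0.2 kg: point on its axis between its two opposed spring buttons (steel pins, 9 mm thick, at its +x and -x sides, each 5 mm proud of the leg, straight flanks: the mouth cannot push them in). y points along the leg to its nose, 60 mm ahead, already in the tube; z up. At the start 73 to 86 mm before tube_axis, 84 mm high.
- leg_grip (a point): Point on the leg's axis 90 mm behind the buttons; axes as leg_buttons. Bare 19 mm tube from the buttons back to the rubber foot (36 mm wide, from 228 to 272 mm behind the buttons).
- button_near (a joint): Travel in m of the button at -x of leg_buttons: 0 fully out, 0.005 flush with the leg (takes 6 N; each button is square to the leg). Fingers on the buttons' rear halves leave the front halves free to go under the mouth. Held down by the bore it reads 0.003 to 0.0045, drags (about 7 N for both) and springs out by itself at a hole.
- button_far (a joint): The same for the button at +x of leg_buttons. The first pair of round 11 mm holes is at the tube's +x and -x sides, between 6 mm before and 6 mm past tube_axis: it differs each time, can be seen and felt, is not measured. More pairs every 25 mm deeper are not used. The parts are thin: keep every push below 18 N.
- v_block (a point): Fixed wooden V-block that carries the leg: point on the bench under its middle, 196 mm before tube_axis, same axes. 64 mm wide, 30 mm along the leg, top 88 mm high.
- vice (a point): Fixed bench vice that grips the tube: point on the bench under its middle, 94 mm past tube_axis, same axes. 130 mm along y, reaching 80 mm to +x and 170 mm to -x (screw and bar), jaws 107 mm high. The crutch runs on to 550 mm past its mouth, no higher than 140 mm.
- bowl: Bystander: black rubber plaster bowl, 110 mm wide, 72 mm high, origin at the centre of its underside.
- rasp: Bystander: open steel rasp blade lying flat, 250 x 42 x 13 mm along its x, origin at the centre of its underside.
- calipers: Bystander: steel bow calipers lying flat, 200 mm along their x from the pivot, 130 mm across, origin at the pivot.

How it is judged:
On the way:
1. both buttons are pressed in under the tube, past its mouth (y of leg_buttons in the frame of tube_axis above -0.036 m and value of joint each of button_near, button_far above 0.002 m), for 0.1 s.
At the end, for the whole second after the job is handed in: Both buttons have sprung out through the first holes: out to within 1.8 mm of full travel within 10 mm of tube_axis along the tube, leg turned less than 0.25 rad about the tube, at rest and released (y of leg_buttons in the frame of tube_axis between -0.01 and 0.01 m and angle between the x axis of leg_buttons and the x axis of tube_axis, either way round below 0.25 rad and value of joint each of button_near, button_far below 0.0018 m and linear speed of leg below 0.02 m/s); the robot touches nothing.
It fails at once if the leg is rammed or wedged (over 25 N against the tube, its collar or the V-block) (contact force between leg and tube above 25 N or contact force between leg and collar above 25 N or contact force between leg and holder above 25 N).
It fails at once if the fingers bear on the tube, its collar, the vice or the V-block with over 18 N (contact force between the fingers and tube above 18 N or contact force between the fingers and collar above 18 N or contact force between the fingers and holder above 18 N).
It fails at once if a bystander is moved by more than 20 mm (distance of any of bowl, rasp, calipers from where it was at the start of the episode above 0.02 m).
It also fails if it takes over 61 s, if anything falls off the work surface, if the arm or the gripper's body presses on something with over 40 N, if the wrist force passes 120 N, or if a joint passes its speed limit or range.

### The arm

A 6-joint arm with a two-finger parallel gripper is mounted at the origin on the work surface. World frame = base frame: x ahead of the robot, y to its left, z up, the work surface at z = 0. Lengths are in m, angles in rad, forces in N, time in s.
With the tool pointing down it reaches from about 0.35 to 0.8 m from the base axis. Payload 7.3 kg.
Tool frame: the origin (TCP) lies on the front face of the gripper's body, between the roots of the fingers; the fingertips stand 73 mm ahead of it and the grasp point (between the pads) lies 54 mm ahead of it; z points along the fingers, y is the line along which they close (so a half turn about z gives the same grasp; the last joint's range is limited). The gripper opens to 85 mm and grips with 20 to 120 N. Pads are 22 mm wide; open, the fingers measure 114 mm over their backs; the gripper's body (76 mm by 85 mm) begins 54 mm behind the grasp point. The pads swing forward as they close: fully open they stand 13 mm farther back than shut.
Start: joints at [-1.319, 0.342, 1.524, -0, 1.275, -0.146], TCP at [0.203, -0.484, 0.304] pointing down, gripper open.
Joint ranges: [-2.53, 2.53], [-0.77, 2.02], [0.04, 2.7], [-1, 4.14], [0.28, 2.66], [-3.11, 3.11]. Speed limits (rad/s): [2.57, 2.57, 3.14, 3.14, 3.14, 3.14].

### API

Orientations are given as a 3x3 rotation matrix whose columns are the frame's x, y, z axes.
In Python, from station import * gives the robot as it stands.
- The arm moves only by the tool carry_out, never from a script. Its argument "moves" is one flat list of numbers, 5 for each row, row after row: the opening, from 0 (shut) to 1 (fully open), then the shift along the world's x, y, z normalised to -1 to 1, where 1 is 1000 mm, then the turn about the world's z normalised to -1 to 1, where 1 is 0.5 rad. In form: [grip, dx, dy, dz, turn, grip, dx, dy, dz, turn, ...]. A call has 1 to 10 rows; each row is the pose to reach, as a shift and turn from the pose commanded when the call began; what a row does not reach only later rows make up. A row lasts 1/8 s, in which the tool goes at most 62.5 mm and 10.7 degrees, less where a joint would pass 70% of its speed; a pose out of reach is approached as far as the arm can. A call with a number of a shift or a turn outside -1 to 1 is refused whole. A call with a gripper value outside its range is refused whole. The fingers move at their own pace and stop on an object; "force" is the grip in N (left out, the last holds). Time passes only in rows, so rows that repeat a pose let the fingers close. It gives the time, the measured TCP pose, the force, the opening and the grip force at its end, in the units of the state.
- observe(): the state, without advancing time (a new reading comes with each control period).
- camera(name): name is "side" or "top" or "wrist"; returns a dict with "img" (384x512x3 uint8, red, green, blue), "K" (3x3 intrinsics, pixels), "origin" and "orientation" of the camera in the world. Camera axes: x right, y down, z forward; pixel columns grow to the right and rows downward; lengths in m; the calibration is good to about 2 mm. A picture is of the moment at which its call begins. There is no depth.
- job_done(): hands the job in; it is judged then, once.
The state is a dict: "clock": time; "joint_positions": joint angles; "qd": joint speeds; "tau": joint torques, N m; "ee_pos": TCP position; "tool_rot": TCP orientation; "contact_force": force on the tool from outside, world axes, zero at the start; "wrist_torque": the same for the moment, N m; "grip_width": finger opening in m; "grip_force": force on a finger pad.
Only numpy, scipy, OpenCV 4.12 (cv2) and the standard library are available. Lean on these libraries where they do the work, as an engineer would, in place of code of your own. Each camera call takes 0.05 s, during which the arm holds its last target. There are 200 camera calls.

## Working session

There is one attempt and no reset: what is moved stays moved. The work goes in short steps, Python scripts to look and compute and a tool call to move; the robot and the scene stay as the last step left them, time stands still between calls to the robot, and variables do not carry over. Pictures are saved under pics/ and viewed, at most 10 in all, crops included, and the job is handed in when it is done.

Besides the shell and the picture viewer there is one more tool, called after "Request:" as a command line: name --argument value ..., lists and objects as JSON in quotes. carry_out: Moves the arm, as the interface text tells. Scaled input: -1 to 1 covers 1000 mm each way for a shift and 0.5 rad each way for a turn. Its arguments: {"type":"object","properties":{"moves":{"type":"array","items":{"type":"number","minimum":-1,"maximum":1}},"force":{"type":"number"}},"required":["moves"]}

```bash
mkdir -p pics; python3 - <<'E'
from station import *
import cv2, numpy as np, json
s=observe(); print({k:np.round(v,4).tolist() for k,v in s.items()})
ims=[]
for n in ["side","top"]:
    c=camera(n); np.savez(f"pics/{n}0.npz",**c); print(n,np.round(c["K"],1).tolist(),np.round(c["origin"],4),np.round(c["orientation"],4).tolist())
    cv2.imwrite(f"pics/{n}0.png",cv2.resize(c["img"][:,:,::-1],(800,600),interpolation=cv2.INTER_CUBIC))
E
```

```text
{'clock': 0.0, 'joint_positions': [-1.319, 0.3427, 1.525, 0.0, 1.2754, -0.146], 'qd': [0.0004, -0.0001, -0.0001, 0.0008, -0.0005, -0.0005], 'tau': [-0.0017, -43.3679, -24.6016, -0.0002, 0.008, 0.0], 'ee_pos': [0.2033, -0.4837, 0.3032], 'tool_rot': [[0.9219, 0.3874, -0.0004], [0.3874, -0.9219, 0.0015], [0.0002, -0.0015, -1.0]], 'contact_force': [0.263, -0.7052, -0.9525], 'wrist_torque': [0.0283, -0.0285, -0.0184], 'grip_force': 0.0, 'grip_width': 0.0851}
side [[361.3, 0.0, 254.0], [0.0, 361.3, 186.4], [0.0, 0.0, 1.0]] [0.4382 0.4487 0.6643] [[-0.9813, -0.1485, 0.1226], [-0.1924, 0.7359, -0.6492], [0.0062, -0.6606, -0.7507]]
top [[374.0, 0.0, 257.2], [0.0, 374.0, 192.8], [0.0, 0.0, 1.0]] [ 0.4548 -0.0249  1.1079] [[-0.0065, -0.9984, 0.0556], [-0.9999, 0.0058, -0.0125], [0.0121, -0.0557, -0.9984]]
```

View pics/top0.png

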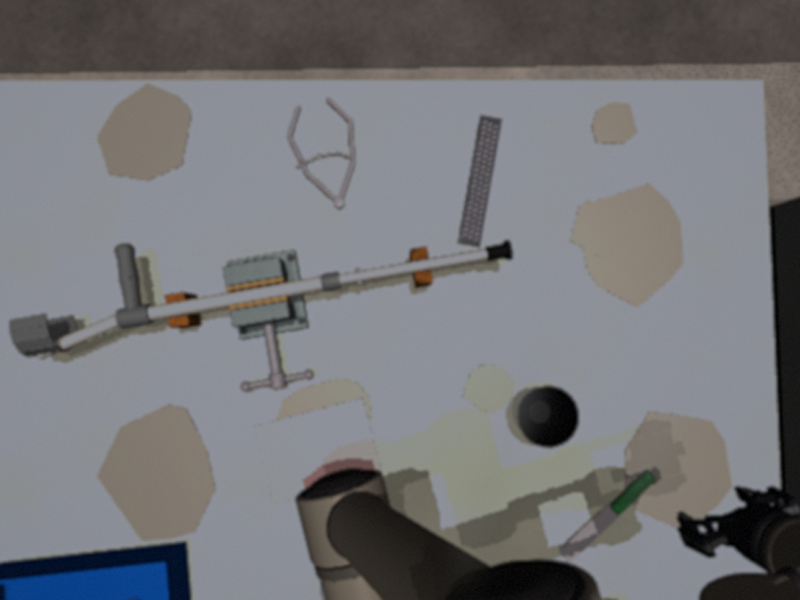

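View pics/side0.png

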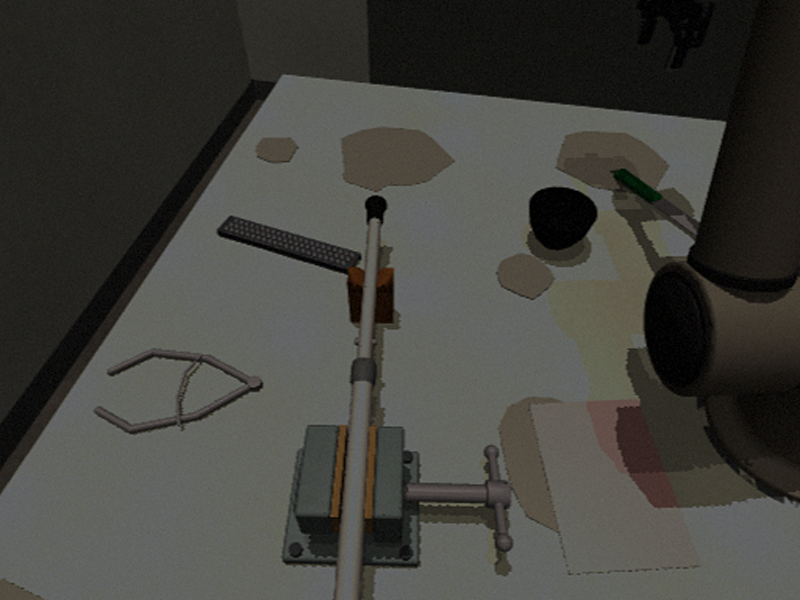

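```bash
python3 - <<'E'
import cv2, numpy as np
t=np.load("pics/top0.npz")["img"]; s=np.load("pics/side0.npz")["img"]
a=t[150:210,170:350]; b=s[160:310,200:270]
a=cv2.convertScaleAbs(a,alpha=1.3); b=cv2.convertScaleAbs(b,alpha=1.8)
A=cv2.resize(a,None,fx=4.4,fy=4.4,interpolation=cv2.INTER_CUBIC)
B=cv2.rotate(cv2.resize(b,None,fx=4.4,fy=4.4,interpolation=cv2.INTER_CUBIC),cv2.ROTATE_90_COUNTERCLOCKWISE)
C=np.zeros((600,800,3),np.uint8); C[:A.shape[0],:A.shape[1]]=A; h=min(B.shape[0],600-270); C[270:270+h,:B.shape[1]]=B[:h]
print(A.shape,B.shape)
cv2.imwrite("pics/crop1.png",C[:,:,::-1])
E
```

```text
(264, 792, 3) (308, 660, 3)
```

View pics/crop1.png

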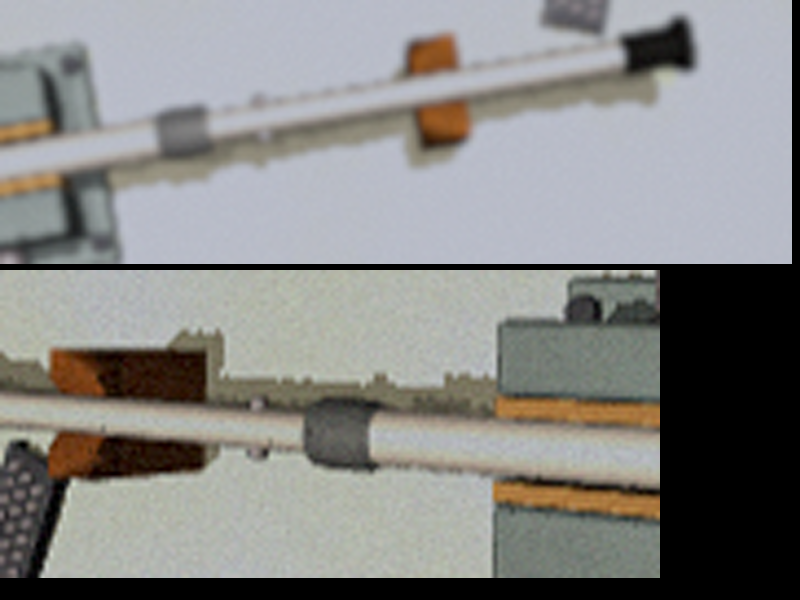

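```bash
cat > h.py <<'E'
import numpy as np
def ray(c,u,v,z):
    d=c["orientation"]@np.linalg.solve(c["K"],[u,v,1.]); o=c["origin"]; return o+d*(z-o[2])/d[2]
E
python3 - <<'E'
from h import *
t=dict(np.load("pics/top0.npz")); s=dict(np.load("pics/side0.npz"))
T=lambda x,y,z: ray(t,170+x/4.4-.5+.11,150+y/4.4-.39,z)
# rotated ccw: B(x',y') : orig row = x', orig col = W-1-y'
S=lambda x,y,z: ray(s,200+(307-(y-270))/4.4-.39,160+x/4.4-.39,z)
P={}
for n,f,x,y,z in [("near",T,263,133,.084),("far",T,260,102,.084),("mouthT_top",T,209,107,.09),("mouthT_bot",T,211,150,.085),("colback",T,158,133,.09),("foot",T,622,55,.084),("tubeleft",T,5,160,.085),("legm",T,230,122,.084),("vbR_top",T,457,36,.088),("vbL_top",T,409,42,.088),("vbL_bot",T,420,143,.088),("vbR_bot",T,468,136,.088),
 ("S near?",S,258,405,.084),("S far?",S,258,452,.084),("S legm",S,258,429,.084),("S mouth",S,305,433,.085),("S colback",S,377,434,.1),("S tube",S,650,457,.0975),("S tubecol",S,380,438,.0975),("vb",S,207,468,.088),("vb",S,207,350,.088)]:
    P[n]=f(x,y,z); print(n,np.round(P[n],4))
d=P["tubeleft"]-P["foot"]; print(np.arctan2(-d[0],d[1]))
E
```

```text
near [0.5479 0.0385 0.084 ]
far [0.5674 0.0403 0.084 ]
mouthT_top [0.5637 0.0715 0.09  ]
mouthT_bot [0.5374 0.0708 0.085 ]
colback [0.5477 0.1031 0.09  ]
foot [ 0.5958 -0.1867  0.084 ]
tubeleft [0.5319 0.1987 0.085 ]
legm [0.5549 0.059  0.084 ]
vbR_top [ 0.6077 -0.083   0.088 ]
vbL_top [ 0.6041 -0.053   0.088 ]
vbL_bot [ 0.5408 -0.0593  0.088 ]
vbR_bot [ 0.545  -0.0893  0.088 ]
S near? [0.5465 0.0355 0.084 ]
S far? [0.5672 0.0397 0.084 ]
S legm [0.5571 0.0377 0.084 ]
S mouth [0.5527 0.0636 0.085 ]
S colback [0.5419 0.1086 0.1   ]
S tube [0.5236 0.2223 0.0975]
S tubecol [0.5436 0.1089 0.0975]
vb [0.5805 0.0158 0.088 ]
vb [0.5273 0.0051 0.088 ]
0.16444800159888243
```

Request:
carry_out --moves '[1,0.12,0.17,0,1,1,0.12,0.17,0,1,1,0.12,0.17,0,1,1,0.12,0.17,0,1]' --force 20

```text
clock: 0.6
ee_pos: [0.3246, -0.3112, 0.3038]
tool_rot: [[0.62, 0.785, -0.0], [0.785, -0.62, 0.001], [0.001, -0.001, -1.0]]
contact_force: [-0.3, -0.8, -0.7]
grip_width: 0.0857
grip_force: 0.0
```

Request:
carry_out --moves '[1,0.12,0.17,0,1,1,0.12,0.17,0,1,1,0.12,0.17,0,1,1,0.12,0.17,0,1]'

```text
clock: 1.1
ee_pos: [0.4445, -0.1411, 0.3036]
tool_rot: [[0.167, 0.986, -0.0], [0.986, -0.167, 0.001], [0.001, -0.0, -1.0]]
contact_force: [-0.5, -1.1, 0.3]
grip_width: 0.0855
grip_force: 0.0
```

Request:
carry_out --moves '[1,0.116,0.171,0,0.674,1,0.116,0.171,0,0.674,1,0.116,0.171,0,0.674,1,0.116,0.171,-0.073,0.674,1,0.116,0.171,-0.073,0.674,1,0.116,0.171,-0.073,0.674]'

```text
clock: 1.85
ee_pos: [0.559, 0.0265, 0.2307]
tool_rot: [[-0.163, 0.987, -0.002], [0.987, 0.163, -0.0], [0.0, -0.002, -1.0]]
contact_force: [-0.4, 0.1, -0.0]
grip_width: 0.0856
grip_force: 0.0
```

```bash
python3 - <<'E'
from station import *
import cv2, numpy as np
s=observe(); print({k:np.round(v,4).tolist() for k,v in s.items()})
c=camera("wrist"); np.savez("pics/w1.npz",**c); print(np.round(c["K"],1).tolist(),np.round(c["origin"],4),np.round(c["orientation"],4).tolist())
cv2.imwrite("pics/w1.png",cv2.resize(c["img"][:,:,::-1],(800,600),interpolation=cv2.INTER_CUBIC))
E
```

```text
{'clock': 1.85, 'joint_positions': [-0.0895, 0.4722, 1.5335, -0.0003, 1.1379, -0.2531], 'qd': [-0.0166, -0.043, -0.0381, 0.0004, 0.0083, -0.0008], 'tau': [0.7831, -46.072, -21.6776, 0.0604, -0.1241, 0.0314], 'ee_pos': [0.559, 0.0265, 0.2307], 'tool_rot': [[-0.163, 0.9866, -0.0021], [0.9866, 0.163, -0.0], [0.0003, -0.0021, -1.0]], 'contact_force': [-0.4214, 0.1498, -0.0338], 'wrist_torque': [0.0233, 0.0414, 0.024], 'grip_force': 0.0, 'grip_width': 0.0856}
[[317.6, 0.0, 259.0], [0.0, 317.6, 195.3], [0.0, 0.0, 1.0]] [0.5468 0.0994 0.3009] [[0.9866, 0.1568, 0.0445], [0.163, -0.944, -0.2867], [-0.0029, 0.2901, -0.957]]
```

View pics/w1.png

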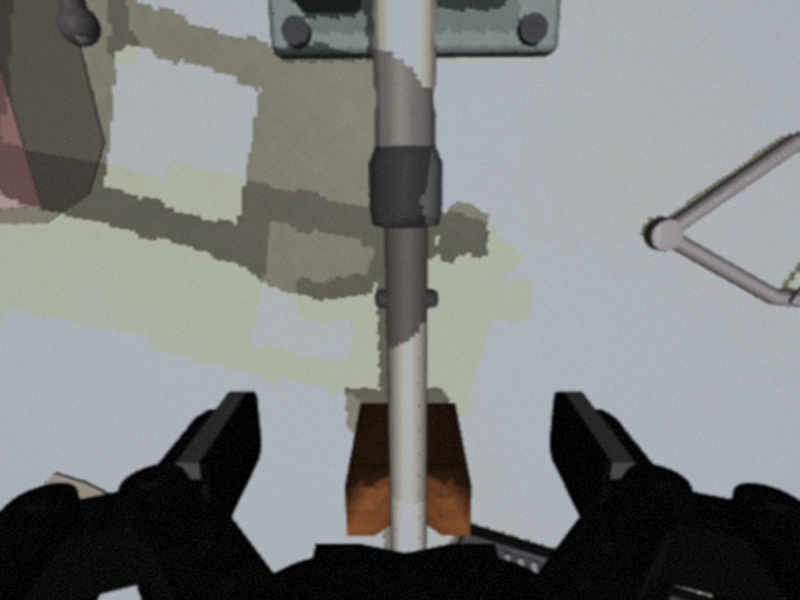

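```bash
python3 - <<'E'
from h import *
c=dict(np.load("pics/w1.npz"))
W=lambda x,y,z: ray(c,(x+.5)*.64-.5,(y+.5)*.64-.5,z)
yv=np.array([-.164,.9865]);xv=np.array([.9865,.164])
tcp=np.array([.559,.0265])
for n,x,y,z in [("near",381,298,.084),("far",434,298,.084),("leg",407,298,.084),("mouthtop",405,227,.1005),("colback",404,147,.1005),("legback",408,480,.084),("tube",404,20,.085)]:
    p=W(x,y,z); print(n,np.round(p,4),"along/across from tcp mm",np.round(1e3*(p[:2]-tcp)@yv,1),np.round(1e3*(p[:2]-tcp)@xv,1))
E
```

```text
near [0.5456 0.0361 0.084 ] along/across from tcp mm 11.6 -11.7
far [0.5694 0.04   0.084 ] along/across from tcp mm 11.6 12.4
leg [0.5572 0.038  0.084 ] along/across from tcp mm 11.6 0.2
mouthtop [0.5508 0.0719 0.1005] along/across from tcp mm 46.1 -0.7
colback [0.5454 0.1021 0.1005] along/across from tcp mm 76.8 -1.0
legback [ 0.5736 -0.0574  0.084 ] along/across from tcp mm -85.2 0.7
tube [0.5377 0.1486 0.085 ] along/across from tcp mm 123.9 -1.0
```

Request:
carry_out --moves '[1,0,0,-0.05,0.012,1,0,0,-0.093,0.012,1,0,0,-0.093,0.012,0.4,0,0,-0.093,0.012,0.4,0,0,-0.093,0.012,0.4,0,0,-0.093,0.012,0.4,0,0,-0.093,0.012]' --force 20

```text
clock: 2.78
ee_pos: [0.5596, 0.027, 0.1386]
tool_rot: [[-0.169, 0.986, 0.001], [0.986, 0.169, -0.0], [-0.0, 0.001, -1.0]]
contact_force: [-0.6, -0.1, 0.1]
grip_width: 0.0338
grip_force: 0.0
```

Request:
carry_out --moves '[0,0,0,0,0,0,0,0,0,0,0,0,0,0,0,0,0,0,0,0,0,0,0,0,0,0,0,0,0,0]'

```text
clock: 3.52
ee_pos: [0.5594, 0.027, 0.1386]
tool_rot: [[-0.169, 0.986, 0.0], [0.986, 0.169, -0.0], [-0.0, 0.0, -1.0]]
contact_force: [-1.7, 0.0, 5.8]
grip_width: 0.018
grip_force: 20.6
```

```bash
cat > w.py <<'E'
from station import *
import cv2, numpy as np, sys
c=camera("wrist"); np.savez(f"pics/{sys.argv[1]}.npz",**c)
x0,x1,y0,y1=map(int,sys.argv[2:6])
a=cv2.convertScaleAbs(c["img"][y0:y1,x0:x1,::-1],alpha=1.8)
f=min(800/a.shape[1],600/a.shape[0]); cv2.imwrite(f"pics/{sys.argv[1]}.png",cv2.resize(a,None,fx=f,fy=f,interpolation=cv2.INTER_CUBIC)); print(f)
E
python3 w.py w2 160 360 90 240
```

```text
4.0
```

View pics/w2.png

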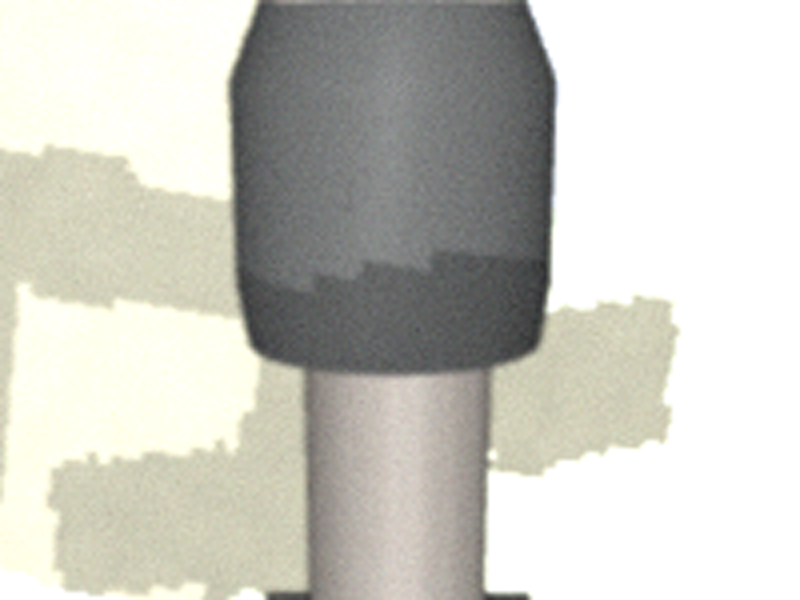

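Request:
carry_out --moves '[0,0,0,0.001,0,0,-0.0008,0.005,0.001,0,0,-0.0017,0.01,0.001,0,0,-0.0026,0.015,0.001,0,0,-0.0034,0.02,0.001,0,0,-0.0043,0.025,0.001,0,0,-0.0043,0.025,0.001,0]'

```text
clock: 4.45
ee_pos: [0.5549, 0.0527, 0.1389]
tool_rot: [[-0.17, 0.986, -0.0], [0.986, 0.17, 0.001], [0.001, -0.0, -1.0]]
contact_force: [0.7, 0.9, -1.0]
grip_width: 0.0182
grip_force: 20.1
```

```bash
python3 w.py w3 160 360 140 290
```

```text
4.0
```

View pics/w3.png

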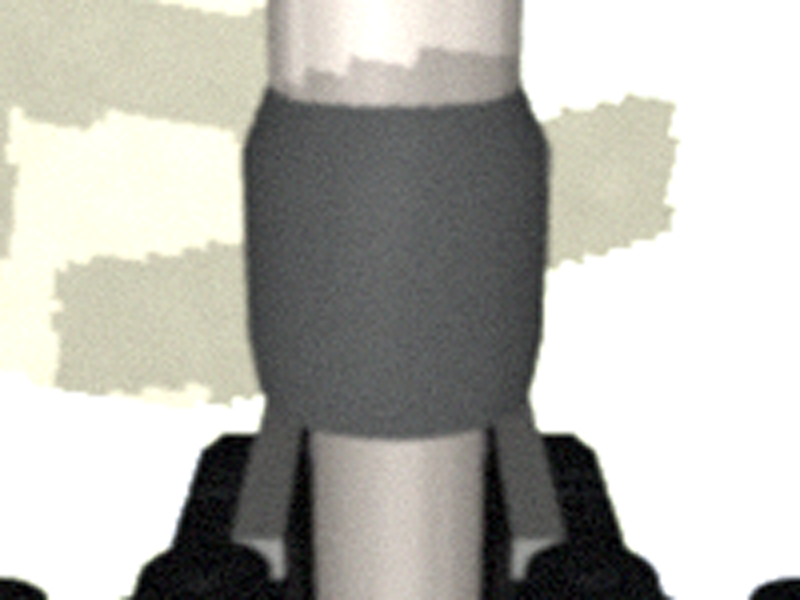

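Request:
carry_out --moves '[0,-0.0003,0.002,0,0,0,-0.0007,0.004,0,0,0,-0.0009,0.005,0,0,0,-0.001,0.006,0,0,0,-0.001,0.006,0,0]'

```text
clock: 5.12
ee_pos: [0.5541, 0.0581, 0.1389]
tool_rot: [[-0.169, 0.986, -0.0], [0.986, 0.169, 0.0], [0.0, -0.0, -1.0]]
contact_force: [-0.2, 0.2, -0.2]
grip_width: 0.0185
grip_force: 20.1
```

Request:
carry_out --moves '[0,-0.0001,0.0005,0,0,0,-0.0002,0.001,0,0,0,-0.0002,0.001,0,0]'

```text
clock: 5.5
ee_pos: [0.5539, 0.059, 0.1389]
tool_rot: [[-0.169, 0.986, 0.0], [0.986, 0.169, 0.0], [0.0, 0.0, -1.0]]
contact_force: [0.8, 0.4, -0.8]
grip_width: 0.0184
grip_force: 20.1
```

Request:
carry_out --moves '[0,-0.0001,0.0005,0,0,0,-0.0002,0.001,0,0,0,-0.0002,0.001,0,0]'

```text
clock: 5.88
ee_pos: [0.5537, 0.0601, 0.1389]
tool_rot: [[-0.169, 0.986, 0.0], [0.986, 0.169, 0.0], [0.0, 0.0, -1.0]]
contact_force: [0.5, -0.3, -1.3]
grip_width: 0.0182
grip_force: 20.1
```

Request:
carry_out --moves '[0,-0.0001,0.0005,0,0,0,-0.0001,0.0005,0,0]'

```text
clock: 6.12
ee_pos: [0.5536, 0.0605, 0.1389]
tool_rot: [[-0.169, 0.986, 0.0], [0.986, 0.169, 0.0], [-0.0, 0.0, -1.0]]
contact_force: [0.0, -0.4, -1.7]
grip_width: 0.0182
grip_force: 20.1
```

Request:
carry_out --moves '[0,-0.0001,0.0005,0,0,0,-0.0001,0.0005,0,0]'

```text
clock: 6.38
ee_pos: [0.5536, 0.0607, 0.1389]
tool_rot: [[-0.169, 0.986, 0.0], [0.986, 0.169, -0.0], [-0.0, 0.0, -1.0]]
contact_force: [1.2, -2.7, -0.6]
grip_width: 0.0185
grip_force: 21.3
```

Request:
carry_out --moves '[0,0,0.0004,0,0,0,0,0.0004,0,0]'

```text
clock: 6.62
ee_pos: [0.5536, 0.0609, 0.1389]
tool_rot: [[-0.169, 0.986, 0.0], [0.986, 0.169, -0.001], [-0.001, 0.0, -1.0]]
contact_force: [0.3, -4.6, -0.7]
grip_width: 0.0185
grip_force: 22.4
```

Request:
carry_out --moves '[0.6,0,0,0,0,0.6,0,0,0,0,0.6,0,0,0,0,0.6,0.005,-0.03,0,0,0.6,0.0085,-0.05,0,0,0.6,0.0085,-0.05,0,0]'

```text
clock: 7.38
ee_pos: [0.5622, 0.0102, 0.1389]
tool_rot: [[-0.167, 0.986, 0.0], [0.986, 0.167, 0.0], [0.0, 0.0, -1.0]]
contact_force: [0.9, 0.3, -0.1]
grip_width: 0.0513
grip_force: 0.0
```

```bash
python3 w.py w4 160 360 60 210
```

```text
4.0
```

View pics/w4.png

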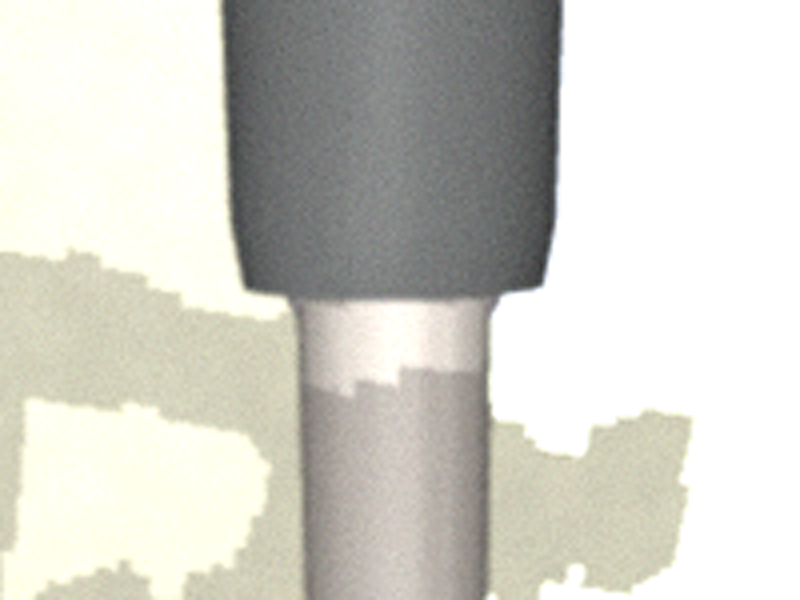

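Request:
carry_out --moves '[0.6,0.0038,-0.022,0,0,0.6,0.0038,-0.022,0,0,0,0.0038,-0.022,0,0,0,0.0038,-0.022,0,0,0,0.0038,-0.022,0,0,0,0.0038,-0.022,0,0,0,0.0038,-0.022,0,0,0,0.0038,-0.022,0,0]' --force 22

```text
clock: 8.43
ee_pos: [0.5657, -0.0099, 0.139]
tool_rot: [[-0.169, 0.986, -0.0], [0.986, 0.169, 0.001], [0.001, -0.0, -1.0]]
contact_force: [-0.5, 5.9, 0.9]
grip_width: 0.0182
grip_force: 21.6
```

Request:
carry_out --moves '[0,-0.0002,0.001,0,0,0,-0.0003,0.002,0,0,0,-0.0005,0.003,0,0,0,-0.0007,0.004,0,0]'

```text
clock: 8.93
ee_pos: [0.5654, -0.008, 0.1389]
tool_rot: [[-0.169, 0.986, 0.001], [0.986, 0.169, -0.002], [-0.002, 0.0, -1.0]]
contact_force: [0.1, -6.1, -1.0]
grip_width: 0.0179
grip_force: 21.5
```

Request:
carry_out --moves '[0,-0.0002,0.001,0,0,0,-0.0003,0.002,0,0,0,-0.0003,0.002,0,0]'

```text
clock: 9.3
ee_pos: [0.5651, -0.0059, 0.1389]
tool_rot: [[-0.169, 0.986, 0.001], [0.986, 0.169, -0.002], [-0.002, 0.0, -1.0]]
contact_force: [0.6, -6.5, -0.9]
grip_width: 0.0186
grip_force: 21.5
```

Request:
carry_out --moves '[0,-0.0002,0.001,0,0,0,-0.0003,0.002,0,0,0,-0.0003,0.002,0,0]'

```text
clock: 9.68
ee_pos: [0.5647, -0.004, 0.1389]
tool_rot: [[-0.169, 0.986, 0.001], [0.986, 0.169, -0.002], [-0.002, 0.0, -1.0]]
contact_force: [-0.5, -6.9, 0.2]
grip_width: 0.0182
grip_force: 21.5
```

```bash
python3 w.py w5 160 360 0 150
```

```text
4.0
```

View pics/w5.png

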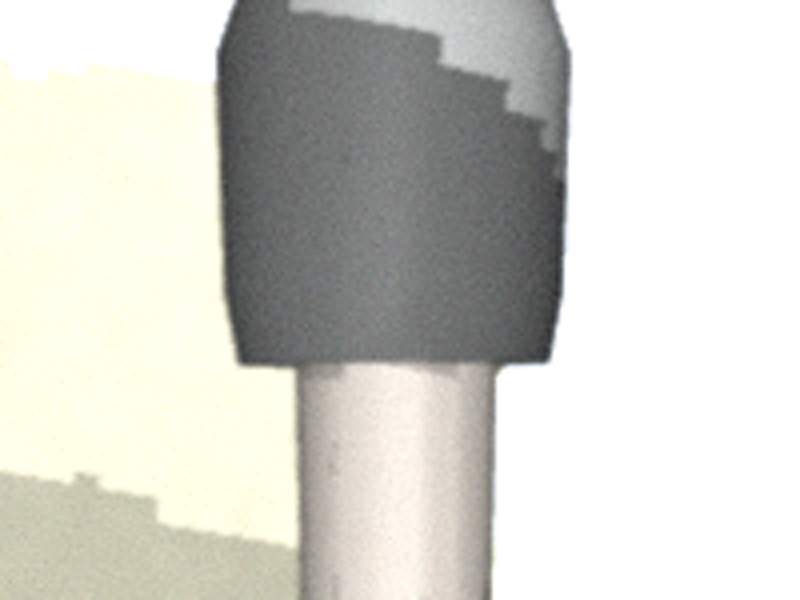

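Request:
carry_out --moves '[0,-0.0003,0.0015,0,0,0,-0.0005,0.003,0,0,0,-0.0008,0.0045,0,0,0,-0.001,0.006,0,0,0,-0.0013,0.0075,0,0,0,-0.0015,0.009,0,0,0,-0.0018,0.0105,0,0,0,-0.002,0.012,0,0,0,-0.0023,0.0135,0,0,0,-0.0026,0.015,0,0]'

```text
clock: 10.98
ee_pos: [0.5622, 0.0108, 0.1389]
tool_rot: [[-0.169, 0.986, 0.001], [0.986, 0.169, -0.002], [-0.002, 0.0, -1.0]]
contact_force: [1.2, -7.7, 0.1]
grip_width: 0.0183
grip_force: 21.5
```

Request:
carry_out --moves '[0,-0.0003,0.0015,0,0,0,-0.0005,0.003,0,0,0,-0.0008,0.0045,0,0,0,-0.001,0.006,0,0,0,-0.0013,0.0075,0,0,0,-0.0015,0.009,0,0,0,-0.0018,0.0105,0,0,0,-0.002,0.012,0,0]'

```text
clock: 11.98
ee_pos: [0.5601, 0.0228, 0.1389]
tool_rot: [[-0.169, 0.986, 0.0], [0.986, 0.169, -0.002], [-0.002, 0.0, -1.0]]
contact_force: [0.5, -7.2, 0.4]
grip_width: 0.0182
grip_force: 21.5
```

Request:
carry_out --moves '[0,-0.0002,0.001,0,0,0,-0.0003,0.002,0,0,0,-0.0005,0.003,0,0,0,-0.0005,0.003,0,0]'

```text
clock: 12.48
ee_pos: [0.5596, 0.0259, 0.1389]
tool_rot: [[-0.169, 0.986, 0.0], [0.986, 0.169, -0.002], [-0.002, -0.0, -1.0]]
contact_force: [0.3, -8.1, -0.3]
grip_width: 0.018
grip_force: 21.5
```

Request:
carry_out --moves '[0,-0.0002,0.001,0,0,0,-0.0003,0.002,0,0,0,-0.0003,0.002,0,0]'

```text
clock: 12.85
ee_pos: [0.5593, 0.0279, 0.1389]
tool_rot: [[-0.169, 0.986, 0.0], [0.986, 0.169, -0.002], [-0.002, -0.0, -1.0]]
contact_force: [-0.5, -6.6, 0.2]
grip_width: 0.0181
grip_force: 21.5
```

Request:
carry_out --moves '[0,-0.0002,0.001,0,0,0,-0.0003,0.002,0,0,0,-0.0003,0.002,0,0]'

```text
clock: 13.22
ee_pos: [0.5589, 0.0299, 0.1389]
tool_rot: [[-0.169, 0.986, 0.0], [0.986, 0.169, -0.002], [-0.002, -0.0, -1.0]]
contact_force: [-0.2, -6.5, 0.2]
grip_width: 0.0181
grip_force: 21.6
```

Still steady drag; from here 1 mm at a time.

Request:
carry_out --moves '[0,-0.0001,0.0007,0,0,0,-0.0003,0.0015,0,0,0,-0.0003,0.0015,0,0]'

```text
clock: 13.6
ee_pos: [0.5586, 0.0314, 0.1389]
tool_rot: [[-0.169, 0.986, 0.0], [0.986, 0.169, -0.002], [-0.002, -0.0, -1.0]]
contact_force: [0.6, -6.5, 0.3]
grip_width: 0.0181
grip_force: 21.5
```

Request:
carry_out --moves '[0,-0.0001,0.0007,0,0,0,-0.0003,0.0015,0,0,0,-0.0003,0.0015,0,0]'

```text
clock: 13.98
ee_pos: [0.5584, 0.033, 0.1389]
tool_rot: [[-0.169, 0.986, 0.0], [0.986, 0.169, -0.002], [-0.002, -0.0, -1.0]]
contact_force: [-0.3, -6.6, 0.5]
grip_width: 0.018
grip_force: 21.6
```

Request:
carry_out --moves '[0,-0.0001,0.0007,0,0,0,-0.0003,0.0015,0,0,0,-0.0003,0.0015,0,0]'

```text
clock: 14.35
ee_pos: [0.5581, 0.0345, 0.1389]
tool_rot: [[-0.169, 0.986, 0.0], [0.986, 0.169, -0.002], [-0.002, -0.0, -1.0]]
contact_force: [0.1, -5.1, 0.2]
grip_width: 0.0182
grip_force: 21.6
```

Request:
carry_out --moves '[0,-0.0001,0.0005,0,0,0,-0.0002,0.001,0,0,0,-0.0002,0.001,0,0]'

```text
clock: 14.72
ee_pos: [0.5579, 0.0355, 0.1389]
tool_rot: [[-0.169, 0.986, 0.0], [0.986, 0.169, -0.002], [-0.002, -0.0, -1.0]]
contact_force: [-0.2, -5.5, -0.0]
grip_width: 0.0181
grip_force: 21.6
```

Request:
carry_out --moves '[0,-0.0001,0.0005,0,0,0,-0.0002,0.001,0,0,0,-0.0002,0.001,0,0]'

```text
clock: 15.1
ee_pos: [0.5577, 0.0367, 0.1389]
tool_rot: [[-0.169, 0.986, 0.0], [0.986, 0.169, -0.002], [-0.002, 0.0, -1.0]]
contact_force: [0.3, -4.8, -0.5]
grip_width: 0.0179
grip_force: 21.6
```

Request:
carry_out --moves '[0,-0.0001,0.0005,0,0,0,-0.0002,0.001,0,0,0,-0.0002,0.001,0,0]'

```text
clock: 15.48
ee_pos: [0.5573, 0.0387, 0.1389]
tool_rot: [[-0.169, 0.986, 0.0], [0.986, 0.169, -0.0], [-0.0, 0.0, -1.0]]
contact_force: [-0.2, -1.6, 0.9]
grip_width: 0.0183
grip_force: 21.6
```

Request:
carry_out --moves '[0,-0.0001,0.0007,0,0,0,-0.0002,0.0014,0,0,0,-0.0002,0.0014,0,0]'

```text
clock: 15.85
ee_pos: [0.5571, 0.0401, 0.1389]
tool_rot: [[-0.169, 0.986, 0.0], [0.986, 0.169, -0.0], [-0.0, -0.0, -1.0]]
contact_force: [0.3, -3.7, -0.7]
grip_width: 0.0183
grip_force: 21.6
```

```bash
python3 w.py w6 130 390 0 195
```

```text
3.076923076923077
```

View pics/w6.png

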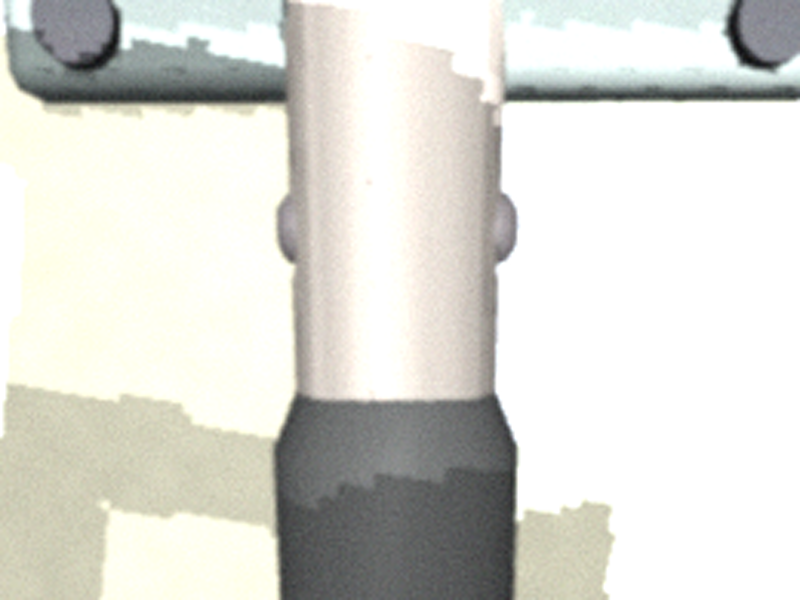

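Request:
carry_out --moves '[0,0.0002,-0.0012,0,0,0,0.0002,-0.0012,0,0,0.6,0.0002,-0.0012,0,0,0.6,0.0002,-0.0012,0,0,0.6,0.0002,-0.0012,0,0,0.6,0.0002,-0.0012,0.04,0,0.6,0.0002,-0.0012,0.1,0,0.6,0.0002,-0.0012,0.12,0,0.6,0.0002,-0.0012,0.12,0,0.6,0.0002,-0.0012,0.12,0]'

```text
clock: 17.15
ee_pos: [0.5567, 0.0391, 0.2575]
tool_rot: [[-0.169, 0.986, -0.002], [0.986, 0.169, 0.0], [0.001, -0.002, -1.0]]
contact_force: [0.3, -0.3, -0.4]
grip_width: 0.0512
grip_force: 0.0
```

```bash
python3 w.py w7 160 360 60 210
```

```text
4.0
```

View pics/w7.png

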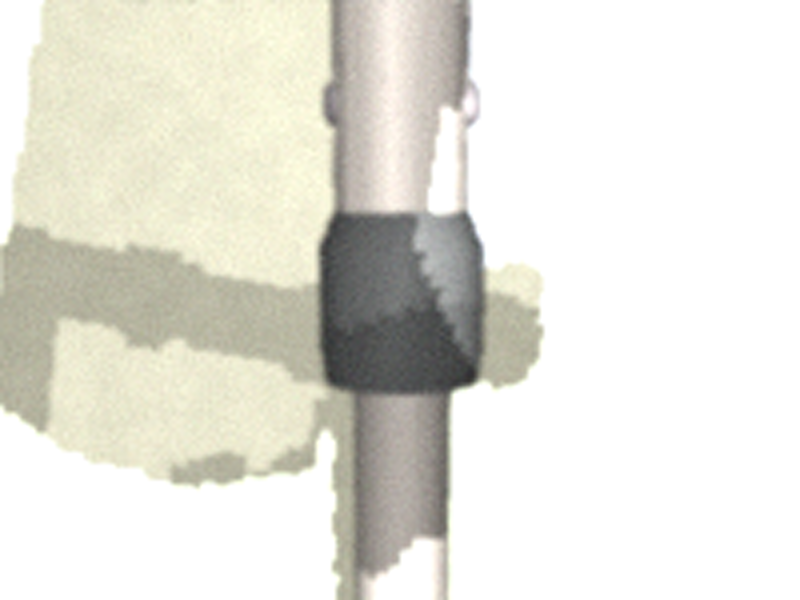

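Both buttons stand out through the holes at (333,103) and (470,103), and the gripper is clear of everything.

```bash
python3 -c "
from station import *
print(job_done())"
```

```text
the job is handed in; nothing more can be done
None
```

The leg is locked in the tube with both spring buttons out through the first pair of holes; the gripper has let go and is clear, and the job was handed in at about 17 s (no verdict was returned).

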